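Slide the border tiles into the length gauge

TASK

Sort the three terracotta border tiles into the wooden gauge: slide each one, flat on the table and never lifted, lengthwise into the lane that matches its length, until its end is right up against that lane's stop and its near end is flush with the front of the rails. Leave the cups, pots, clay and tools around them where they stand.

Things in the scene. Friction and masses are not known exactly. Their poses are not given: they have to be found in the camera images.
- gauge: Fixed hardwood gauge on the table: 4 rails (14 mm wide, 11 high, 148 long, round front ends, 70 mm apart centre to centre) and a back bar, overall 162 x 224 mm. They leave 3 lanes 56 mm wide at y = -70, 0, +70 mm, floored by the table. Origin: on the table, middle of the mouth line (through the rails' front ends); +x runs up the lanes, away from the robot; z up. Which lane has which stop varies.
- stop_short: Stop of the lane for the 80 mm tile: pale wooden block with a brass stud, 56 mm wide, 14 thick, 11 high, fixed across the lane; a flush grey strip marks the floor before it. The origin is NOT in the block but on the table at the middle of this lane's mouth; +x runs up the lane and the block's near face stands 80 mm along it.
- stop_middle: Stop of the lane for the 100 mm tile: pale wooden block with a brass stud, 56 mm wide, 14 thick, 11 high, fixed across the lane; a flush grey strip marks the floor before it. The origin is NOT in the block but on the table at the middle of this lane's mouth; +x runs up the lane and the block's near face stands 100 mm along it.
- stop_long: Stop of the lane for the 120 mm tile: pale wooden block with a brass stud, 56 mm wide, 14 thick, 11 high, fixed across the lane; a flush grey strip marks the floor before it. The origin is NOT in the block but on the table at the middle of this lane's mouth; +x runs up the lane and the block's near face stands 120 mm along it.
- tile_short: Loose terracotta border tile with two blue lines and white dots on top, 80 mm long (its x), 50 mm wide (its y), 14 mm thick, about 112 g. Origin: centre of its underside; z up. It looks the same either way round; the three tiles differ only in length (80, 100, 120 mm).
- tile_middle: Loose terracotta border tile with two blue lines and white dots on top, 100 mm long (its x), 50 mm wide (its y), 14 mm thick, about 140 g. Origin: centre of its underside; z up. It looks the same either way round; the three tiles differ only in length (80, 100, 120 mm).
- tile_long: Loose terracotta border tile with two blue lines and white dots on top, 120 mm long (its x), 50 mm wide (its y), 14 mm thick, about 168 g. Origin: centre of its underside; z up. It looks the same either way round; the three tiles differ only in length (80, 100, 120 mm).
- slip_cup: Bystander, not to be disturbed: bisque cup, 69 mm across, 64 high; origin at the centre of its underside. Open at the top.
- small_cup: Bystander, not to be disturbed: small bisque cup, 57 mm across, 58 high; origin at the centre of its underside.
- flared_pot: Bystander, not to be disturbed: flared bisque pot, 114 mm across, 115 high; origin at the centre of its underside.
- clay_block: Bystander, not to be disturbed: block of brown clay, 100 x 119 mm, 57 high; origin at the centre of its underside.
- wood_rib: Bystander, not to be disturbed: flat wooden shaping rib, 49 x 103 mm, 4 high; origin at the centre of its underside.
Mind the look-alikes: they are no part of the job. Leave any purple look-alike of the tile_short alone. Leave any purple look-alike of the stop_middle alone.

How it is judged:
By the outcome, as a careful person would: the job done as asked, in the order asked, and still so for the second after the job is handed in, with the robot touching nothing.
It also fails if it takes over 72 s, if anything falls off the work surface, if the arm or the gripper's body presses on something with over 40 N, if the wrist force passes 120 N, or if a joint passes its speed limit or range.

ROBOT

A 6-joint arm with a two-finger parallel gripper is mounted at the origin on the work surface; the furniture and walls round the work are solid. World frame = base frame: x ahead of the robot, y to its left, z up, the work surface at z = 0. Lengths are in m, angles in rad, forces in N, time in s.
With the tool pointing down it reaches from about 0.25 to 0.85 m from the base axis. Payload 12.5 kg.
Tool frame: the origin (TCP) lies at the very end of the fingers, on their centre line; the grasp point (between the pads) lies 19 mm behind it (ctrl.tcp_to_grasp is the distance from the TCP to the grasp point, in m); z points along the fingers, y is the line along which they close (so a half turn about z gives the same grasp; the last joint's range is limited). The gripper opens to 93 mm and grips with 3 to 60 N. Pads are 15 mm wide; open, the fingers measure 128 mm over their backs; the gripper's body (75 mm by 188 mm) begins 65 mm behind the grasp point.
Start: joints at [1.206, 0.351, 1.652, -0, 1.139, -0.085], TCP at [0.152, 0.529, 0.181] pointing down, gripper open.
Joint ranges: [-2.75, 2.75], [-0.79, 2.1], [0.01, 2.65], [-1.57, 4.71], [0.07, 3.14], [-2.87, 2.87]. Speed limits (rad/s): [2.22, 2.22, 2.79, 3.14, 3.14, 3.14].

INTERFACE

Orientations are given as [roll, pitch, yaw] about the fixed x, y, z axes, in that order (R = Rz(yaw) Ry(pitch) Rx(roll)).
In Python, from bench import ctrl gives the robot as it stands. The module is installed in compiled form; this text tells all that it offers.
- The arm moves only by the tool carry_out, never from a script. Its argument "moves" is a list of rows, each a list of 6 numbers: the shift along the world's x, y, z in mm, then the turn, a rotation vector about the world's x, y, z in rad. A call has 1 to 20 rows; each row shifts and turns the commanded pose from where the row before left it; what a row does not reach is not made up. A row lasts 1/8 s, in which the tool goes at most 62.5 mm and 10.7 degrees, less where a joint would pass 70% of its speed; a pose out of reach is approached as far as the arm can. A call with a gripper value outside its range is refused whole. "claw" is the gripper command: -1 is shut, 1 is fully open, values between are in proportion, set as the call begins (left out, the last holds). The fingers move at their own pace and stop on an object; "grip_force" is the grip in N (left out, the last holds). Time passes only in rows, so rows that do not move let the fingers close. It gives the time, the measured TCP pose, the force, the opening and the grip force at its end, in the units of the state.
- ctrl.observe(): the state, without advancing time (a new reading comes with each control period).
- ctrl.get_image(name): name is "scene" or "side" or "wrist"; returns the picture (384x512x3 uint8, blue, green, red); there is no depth.
- ctrl.camera_model(name): a dict with "vertical_fov" (degrees; the focal length in pixels is half the picture's height over the tangent of half this angle, whatever the lens; pixels are square), "cx", "cy" (the principal point, pixels), "position" and "rotation" of the camera in the world; the wrist camera has in their place "T_tool_cam" (4x4, takes a point from camera to tool coordinates, whose origin is the TCP and whose axes are the flange's). Camera axes: x right, y up, looking along -z (the intrinsics and any distortion apply to the point x, -y, -z); pixel columns grow to the right and rows downward; lengths in m; the calibration is good to about 2 mm. A picture is of the moment at which its call begins: read the wrist's pose just before it. camera_model takes no time and is no camera call.
- ctrl.job_done(): hands the job in; it is judged then, once.
Trained networks look in the newest picture that a camera, given by its name, has taken for a name from the list of things; names that differ only in an ending like _2 or _b are one class to them, and where a whole thing is asked for, a point or a joint stands for the part that bears it (a point fixed in the world has none). Each returns a list of dicts, best first, with "score" (0 to 1); they miss things now and then, are a little off and sometimes report something else, mostly with a low value. They report only what shows in the picture. A call takes as long as a camera call. They do not tell look-alikes from the thing itself.
- ctrl.look_for(camera, label): "box" ([centre column, centre row, width, height] in pixels, round what is visible of it).
- ctrl.silhouettes(camera, label): "mask" (384x512 bool, what is visible of it) and "box" ([centre column, centre row, width, height] in pixels, round what is visible of it).
- ctrl.spot_point(camera, label): "uv" ([column, row] in pixels: a listed point, or the origin of a listed thing).
The state is a dict: "time_s": time; "q": joint angles; "joint_vel": joint speeds; "tau": joint torques, N m; "eef_pos": TCP position; "tcp_rot": TCP orientation; "contact_force": force on the tool from outside, world axes, zero at the start; "torque": the same for the moment, N m; "gripper_width": finger opening in m; "finger_force": force on a finger pad.
Only numpy, scipy, OpenCV 4.12 (cv2) and the standard library are available. Lean on these libraries where they do the work, as an engineer would, in place of code of your own. Each camera call takes 0.05 s, during which the arm holds its last target. There are 200 camera calls.

## Working session

There is one attempt and no reset: what is moved stays moved. The work goes in short steps, Python scripts to look and compute and a tool call to move; the robot and the scene stay as the last step left them, time stands still between calls to the robot, and variables do not carry over. Pictures are saved under pics/ and viewed, at most 10 in all, crops included, and the job is handed in when it is done.

Besides the shell and the picture viewer there is one more tool, called after "Request:" by a JSON object that holds its "name" and its "arguments", one argument or row to a line. carry_out: Moves the arm, as the interface text tells. Its arguments: {"type":"object","properties":{"moves":{"type":"array"},"claw":{"type":"number"},"grip_force":{"type":"number"}},"required":["moves"]}

```bash
mkdir -p pics
cat > h.py <<'E'
import numpy as np, cv2
from bench import ctrl
def cam(n):
    m=ctrl.camera_model(n); f=192/np.tan(np.radians(m['vertical_fov'])/2)
    return m,f
def to_world(n,uv,z):
    m,f=cam(n); u,v=uv
    d=np.array([(u-m['cx'])/f,-(v-m['cy'])/f,-1.]); R=np.array(m['rotation']); p=np.array(m['position'])
    d=R@d; return p+d*(z-p[2])/d[2]
def to_px(n,P):
    m,f=cam(n); c=np.array(m['rotation']).T@(np.array(P)-np.array(m['position']))
    return np.array([m['cx']+f*c[0]/-c[2], m['cy']+f*c[1]/c[2]])
E
python3 - <<'E'
from h import *
for n in ['scene','side']:
    print(n,ctrl.camera_model(n)); cv2.imwrite(f'pics/{n}0.png',ctrl.get_image(n))
print(ctrl.camera_model('wrist'))
print(ctrl.observe())
E
```

```text
scene {'vertical_fov': 55.20385272595646, 'cx': 253.90460658868048, 'cy': 192.71466835765384, 'position': array([-0.00356608, -0.75832427,  0.89511082]), 'rotation': array([ 0.8112092 ,  0.01592784, -0.51511023])}
side {'vertical_fov': 42.70426623594917, 'cx': 251.38977426912342, 'cy': 189.49664508744374, 'position': array([-0.20421427,  1.4421266 ,  0.88960152]), 'rotation': array([ 1.07413586, -0.00888722, -2.70770101])}
{'vertical_fov': 67.15091553258505, 'cx': 255.32370950260713, 'cy': 196.09077805349875, 'T_tool_cam': array([[ 2.75373526e-03,  9.67542603e-01,  2.52692951e-01,
         6.92887118e-02],
       [ 9.99995927e-01, -2.47475323e-03, -1.42186342e-03,
        -7.85680419e-05],
       [-7.50360735e-04,  2.52695837e-01, -9.67545477e-01,
        -2.02428678e-01],
       [ 0.00000000e+00,  0.00000000e+00,  0.00000000e+00,
         1.00000000e+00]])}
{'time_s': 0.1, 'q': array([ 1.20642631e+00,  3.51150067e-01,  1.65230850e+00,  1.61828444e-05,
        1.13910770e+00, -8.46346474e-02]), 'joint_vel': array([-0.00033784, -0.00120894, -0.00075061,  0.00104826,  0.00092633,
        0.00083733]), 'tau': array([ 9.99467957e-04, -4.98031640e+01, -2.85705775e+01,  6.99343253e-02,
        2.39014893e-02, -4.20165475e-05]), 'eef_pos': array([0.15172958, 0.52832119, 0.18069258]), 'tcp_rot': array([-3.14062376e+00, -9.69424158e-05,  2.86185046e+00]), 'contact_force': array([-0.66765593,  0.15489329, -0.84756211]), 'torque': array([-0.05148571, -0.0052637 , -0.00632566]), 'finger_force': 0.0, 'gripper_width': 0.09294487847589764}
```

```bash
sed -i "s/R=np.array(m\['rotation'\])/R=rot(m)/; s/np.array(m\['rotation'\]).T/rot(m).T/" h.py
cat >> h.py <<'E'
from scipy.spatial.transform import Rotation as Ro
def rot(m): return Ro.from_euler('xyz',m['rotation']).as_matrix()
E
python3 -c "
import cv2
for n in ['scene','side']: cv2.imwrite(f'pics/{n}1.png',cv2.resize(cv2.imread(f'pics/{n}0.png'),(800,600),interpolation=cv2.INTER_CUBIC))"
python3 - <<'E'
from h import *
for n in ['scene','side']:
  for l in ['gauge','stop_short','stop_middle','stop_long','tile_short','tile_middle','tile_long']:
    for d in ctrl.spot_point(n,l)[:4]:
        print(n,l,round(d['score'],2),np.round(d['uv'],1),np.round(to_world(n,d['uv'],0),3))
E
```

```text
scene gauge 0.93 [273.7 171.2] [0.571 0.134 0.   ]
scene stop_short 0.49 [286.  175.9] [0.596 0.087 0.   ]
scene stop_short 0.42 [278.6 168.9] [0.594 0.136 0.   ]
scene stop_long 0.55 [255.8 160. ] [0.546 0.227 0.   ]
scene tile_short 0.74 [296.1 303.1] [ 0.334 -0.363  0.   ]
scene tile_short 0.62 [296.3 264.5] [ 0.405 -0.26   0.   ]
scene tile_middle 0.56 [267.6 197. ] [0.479 0.026 0.   ]
scene tile_long 0.53 [207.4 164.1] [0.373 0.3   0.   ]
side gauge 0.65 [202.  210.3] [0.571 0.165 0.   ]
side stop_short 0.57 [204.7 199.4] [0.601 0.093 0.   ]
side stop_middle 0.64 [200.  205.3] [0.595 0.137 0.   ]
side stop_middle 0.58 [201.9 207.7] [0.58  0.149 0.   ]
side stop_middle 0.51 [338.  183.1] [ 0.196 -0.246  0.   ]
side stop_long 0.68 [196.  217.9] [0.564 0.218 0.   ]
side tile_short 0.59 [313.3 164.9] [ 0.336 -0.36   0.   ]
side tile_middle 0.8 [245.7 202.9] [0.454 0.051 0.   ]
side tile_long 0.68 [230.  246.2] [0.382 0.317 0.   ]
```

View pics/scene1.png

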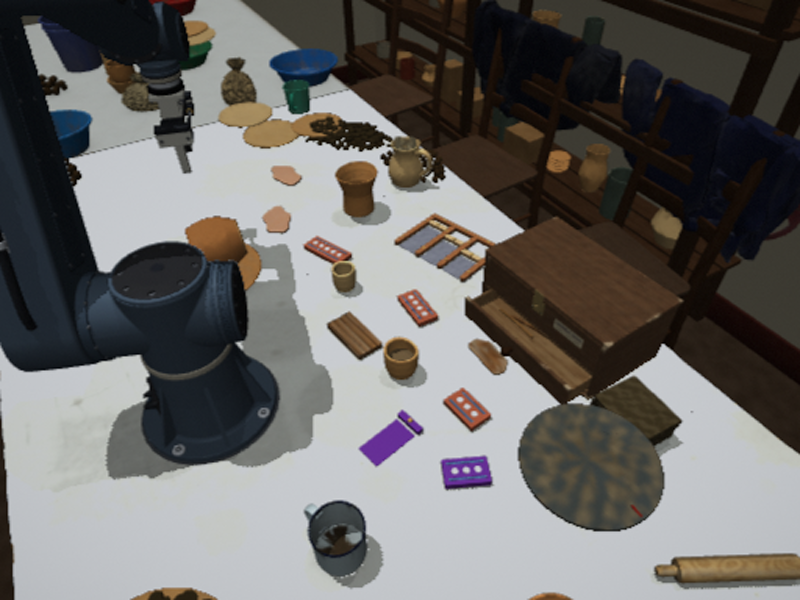

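View pics/side1.png

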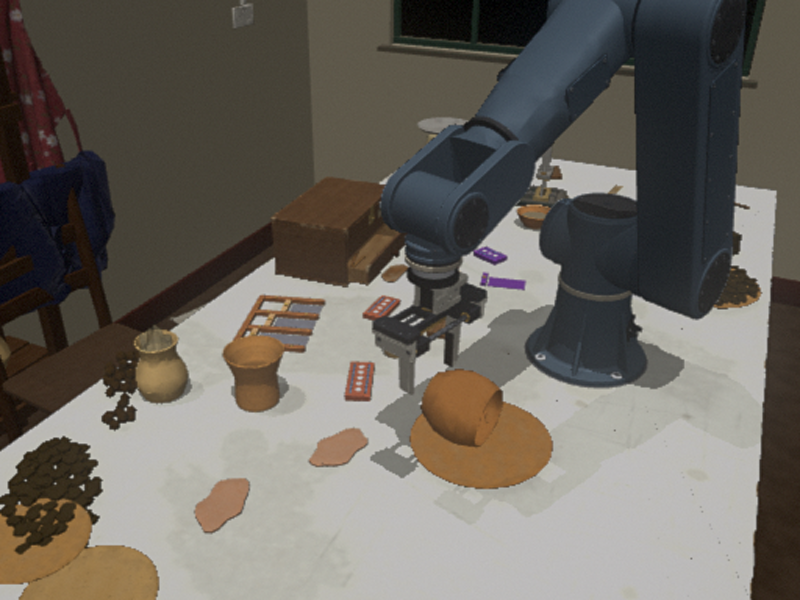

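Scene picture (800-wide): terracotta tiles are at (327,249) long, (418,307) middle and (467,408) short. The purple tile at (466,472) and the purple stop at (410,422) are look-alikes. The gauge is at (445,245), mouth toward the robot. The short tile could be confused with the purple one at (466,472), so I choose the terracotta one. I'll take close wrist views to check this.

Request:
{"name": "carry_out", "arguments": {
  "moves": [
    [21, -36, 10, 0, 0, 0.059],
    [21, -36, 10, 0, 0, 0.059],
    [21, -36, 10, 0, 0, 0.059],
    [21, -36, 10, 0, 0, 0.059],
    [21, -36, 10, 0, 0, 0.059],
    [21, -36, 10, 0, 0, 0.059],
    [21, -36, 10, 0, 0, 0.059],
    [21, -36, 10, 0, 0, 0.059],
    [21, -36, 10, 0, 0, 0.059],
    [21, -36, 10, 0, 0, 0.059],
    [0, 0, 0, 0, 0, 0],
    [0, 0, 0, 0, 0, 0]
  ]
}}

```text
time_s: 2.3
eef_pos: [0.3615, 0.1689, 0.2809]
tcp_rot: [3.141, -0.0, -2.832]
contact_force: [0.7, 0.7, -1.0]
gripper_width: 0.0931
finger_force: 0.0
```

```bash
cat >> h.py <<'E'
_c=cam
class W: pass
def snap(fn=None):
    s=ctrl.observe(); im=ctrl.get_image('wrist')
    T=np.eye(4); T[:3,:3]=Ro.from_euler('xyz',s['tcp_rot']).as_matrix(); T[:3,3]=s['eef_pos']
    m=ctrl.camera_model('wrist'); f=192/np.tan(np.radians(m['vertical_fov'])/2)
    if fn: cv2.imwrite('pics/'+fn,cv2.resize(im,(800,600),interpolation=cv2.INTER_CUBIC))
    return im,T@m['T_tool_cam'],m,f,s
def w2w(S,uv,z):
    _,C,m,f,_=S; d=C[:3,:3]@np.array([(uv[0]-m['cx'])/f,-(uv[1]-m['cy'])/f,-1.]); p=C[:3,3]
    return p+d*(z-p[2])/d[2]
def tile(S,label):
    out=[]
    for d in ctrl.silhouettes('wrist',label)[:4]:
        c,_=cv2.findContours(d['mask'].astype(np.uint8),0,1); c=max(c,key=cv2.contourArea)[:,0]
        P=np.array([w2w(S,x,0.007)[:2] for x in c])*1000
        (a,b),(w,h),t=cv2.minAreaRect(P.astype(np.float32))
        if w<h: w,h,t=h,w,t+90
        out.append((round(d['score'],2),np.round([a,b],1),round(w,1),round(h,1),round((t+90)%180-90,1),np.round(d['box'][:2])))
    return out
E
python3 - <<'E'
from h import *
S=snap('w1.png'); print(S[4]['eef_pos'],S[4]['tcp_rot'],S[4]['time_s'],S[4]['q'])
for l in ['tile_short','tile_middle','tile_long']:
    for t in tile(S,l): print(l,t)
for l in ['gauge','stop_short','stop_middle','stop_long']:
    for d in ctrl.spot_point('wrist',l)[:3]: print(l,round(d['score'],2),np.round(d['uv']),np.round(w2w(S,d['uv'],0)*1000,1))
E
```

```text
[0.3615445  0.16886766 0.28093843] [ 3.14136837e+00 -3.02955623e-04 -2.83238472e+00] 2.3 [ 3.19984029e-01 -3.49164189e-02  1.86044821e+00  2.35105087e-04
  1.31636139e+00 -1.56007941e+00]
tile_short (0.61, array([ 411.8, -226. ]), 51.2, 28.3, 6.2, array([ 11., 119.]))
tile_middle (0.66, array([ 529.7, -163.7]), 101.5, 47.4, -89.3, array([ 38., 198.]))
tile_long (0.84, array([385.7, 311.3]), 122.4, 53.1, -67.9, array([331., 204.]))
tile_long (0.61, array([ 530.7, -162.9]), 99.9, 48.4, -88.4, array([ 38., 198.]))
```

View pics/w1.png

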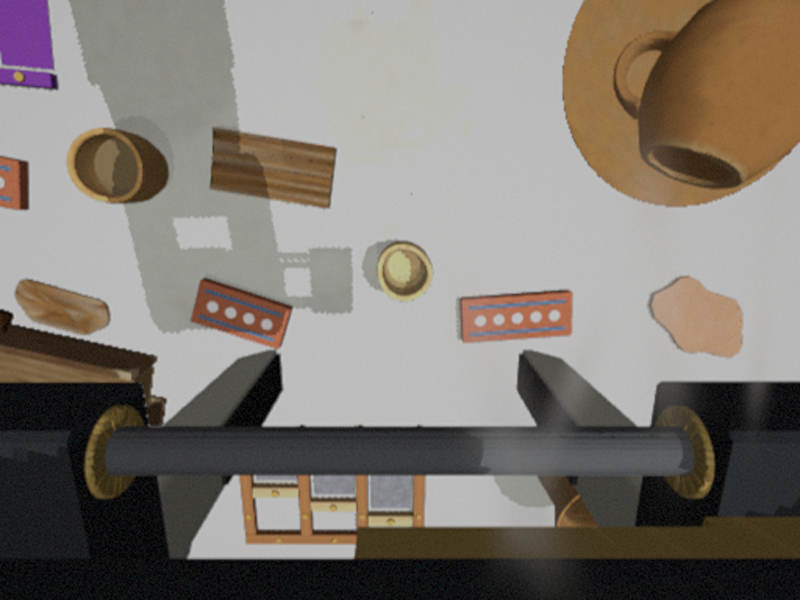

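Wrist view: long tile at (516,316) with 5 dots, middle tile at (242,313) with 4 dots, small cup at (403,270). The fingers hide the gauge (335,500). The net's tile_middle hit at (62,306) is a piece of driftwood, so I'll segment by colour instead. I'll also turn the tool half round so the camera looks ahead at the gauge.

```bash
cat >> h.py <<'E'
def tiles(S,amin=250):
    "terracotta tiles by colour, top face at z=14 mm: centre mm, length, width, angle deg, pixel"
    hsv=cv2.cvtColor(S[0],cv2.COLOR_BGR2HSV)
    m=(((hsv[...,0]<12)|(hsv[...,0]>172))&(hsv[...,1]>120)&(hsv[...,2]>60)).astype(np.uint8)
    m=cv2.morphologyEx(m,cv2.MORPH_CLOSE,np.ones((9,9)))
    m=cv2.morphologyEx(m,cv2.MORPH_OPEN,np.ones((5,5)))
    out=[]
    for c in cv2.findContours(m,0,1)[0]:
        if cv2.contourArea(c)<amin: continue
        P=np.array([w2w(S,x,0.012)[:2] for x in c[:,0]])*1000
        (a,b),(w,h),t=cv2.minAreaRect(P.astype(np.float32))
        if w<h: w,h,t=h,w,t+90
        if 40<h<62 and w<135: out.append((np.round([a,b],1),round(w,1),round(h,1),round((t+90)%180-90,1),np.round(c[:,0].mean(0))))
    return out
E
python3 - <<'E'
from h import *
S=snap()
for t in tiles(S): print(t)
E
```

```text
(array([378.6, 322.9]), 86.8, 48.6, -67.9, array([340., 201.]))
(array([472.2,  24.8]), 98.2, 50.2, 89.3, array([153., 200.]))
```

Request:
{"name": "carry_out", "arguments": {
  "moves": [
    [4, -2, 0, 0, 0, -0.1745],
    [4, -2, 0, 0, 0, -0.1745],
    [4, -2, 0, 0, 0, -0.1745],
    [4, -2, 0, 0, 0, -0.1745],
    [4, -2, 0, 0, 0, -0.1745],
    [4, -2, 0, 0, 0, -0.1745],
    [4, -2, 0, 0, 0, -0.1745],
    [4, -2, 0, 0, 0, -0.1745],
    [4, -2, 0, 0, 0, -0.1745],
    [4, -2, 0, 0, 0, -0.1745],
    [4, -2, 0, 0, 0, -0.1745],
    [4, -2, 0, 0, 0, -0.1745],
    [4, -2, 0, 0, 0, -0.1745],
    [4, 0, 0, 0, 0, -0.1745],
    [4, 0, 0, 0, 0, -0.1745],
    [0, 0, 0, 0, 0, -0.1745],
    [0, 0, 0, 0, 0, -0.1745],
    [0, 0, 0, 0, 0, -0.1745],
    [0, 0, 0, 0, 0, 0],
    [0, 0, 0, 0, 0, 0]
  ]
}}

```text
time_s: 5.25
eef_pos: [0.4218, 0.1426, 0.2811]
tcp_rot: [-3.142, 0.0, 0.315]
contact_force: [0.1, 0.0, 0.5]
gripper_width: 0.093
finger_force: 0.0
```

Run:
```python
from h import *
S=snap('w2.png'); print(S[4]['eef_pos'],S[4]['tcp_rot'],S[4]['time_s'],S[4]['q'])
for t in tiles(S): print(t)
for l in ['gauge','stop_short','stop_middle','stop_long']:
    for d in ctrl.spot_point('wrist',l)[:3]: print(l,round(d['score'],2),np.round(d['uv']),np.round(w2w(S,d['uv'],0)*1000,1))
```

```text
[0.42182358 0.14264301 0.28111693] [-3.14155905e+00  5.77982523e-05  3.14677349e-01] 5.25 [2.21449122e-01 5.99234174e-02 1.76377995e+00 2.90010008e-05
 1.31794996e+00 1.47756084e+00]
(array([ 425.1, -250.5]), 85.2, 41.0, -71.8, array([469., 235.]))
(array([386.2, 308.9]), 119.3, 47.5, -67.7, array([151., 153.]))
(array([474.7,  24.6]), 99.0, 47.5, 88.4, array([334., 156.]))
stop_short 0.86 [325.  67.] [597.8  86.8   0. ]
stop_middle 0.73 [280.  68.] [575.  152.6  -0. ]
stop_long 0.94 [234.  68.] [552.7 220.4   0. ]
```

View pics/w2.png

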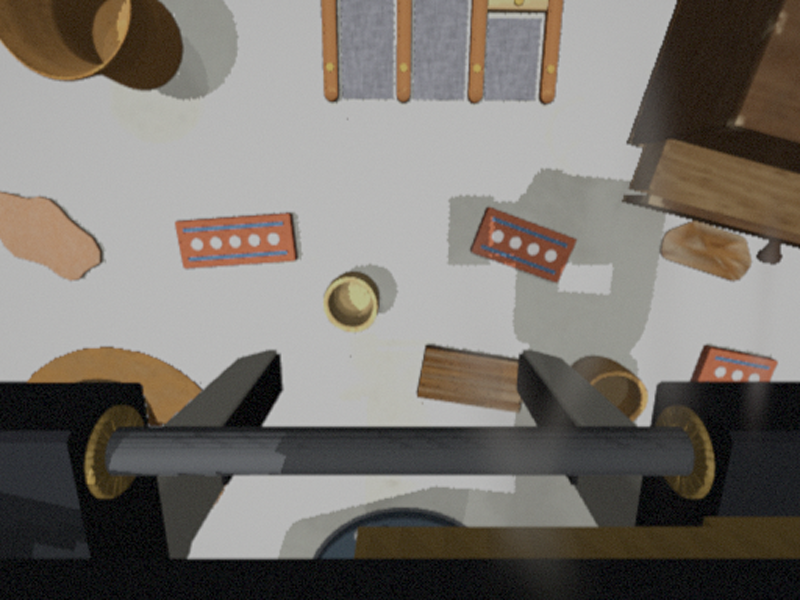

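Wrist view: the gauge mouth is at row ~100, with lanes left to right long (367), middle (441) and short (513). Only the right lane's stop is near the mouth, which agrees with the nets. The pot is at (70,40), the small cup at (352,302) and the drawer corner at (625,198). Next I'll locate these obstacles and the short tile.

Run:
```python
from h import *
S=snap()
for l in ['slip_cup','small_cup','flared_pot','clay_block','wood_rib']:
    for n in ['scene','wrist','side']:
        for d in ctrl.spot_point(n,l)[:2]:
            p=w2w(S,d['uv'],0) if n=='wrist' else to_world(n,d['uv'],0)
            print(l,n,round(d['score'],2),np.round(p[:2]*1000))
ctrl.get_image('scene')
def tri(uw,us):
    m,f=cam('scene'); p1=np.array(m['position']); d1=to_world('scene',us,0)-p1; p2=S[1][:3,3]; d2=w2w(S,uw,0)-p2
    t=np.linalg.lstsq(np.c_[d1,-d2],p2-p1,rcond=None)[0]; return np.round((p1+t[0]*d1)*1000),np.round((p2+t[1]*d2)*1000)
k=.64
print('drawer corner',tri((624*k,198*k),(467*k,303*k)))
print('rails front px->', [np.round(w2w(S,(u*k,v*k),.006)[:2]*1000,1) for u,v in [(331,101),(404,101),(476,102),(548,103)]])
m,f=cam('scene'); im=ctrl.get_image('scene')
S2=None
hsv=cv2.cvtColor(im,cv2.COLOR_BGR2HSV)
mm=(((hsv[...,0]<12)|(hsv[...,0]>172))&(hsv[...,1]>110)&(hsv[...,2]>60)).astype(np.uint8)
mm=cv2.morphologyEx(mm,cv2.MORPH_CLOSE,np.ones((5,5)))
for c in cv2.findContours(mm,0,1)[0]:
    if cv2.contourArea(c)<120: continue
    P=np.array([to_world('scene',x,.009)[:2] for x in c[:,0]])*1000
    print(np.round(c[:,0].mean(0)),cv2.minAreaRect(P.astype(np.float32)))
```

```text
slip_cup scene 0.58 [ 355. -106.]
slip_cup scene 0.26 [373. 176.]
slip_cup wrist 0.6 [ 357. -106.]
small_cup scene 0.82 [384. 171.]
small_cup wrist 0.78 [375. 177.]
small_cup side 0.43 [362. 165.]
flared_pot scene 0.94 [533. 464.]
flared_pot wrist 0.64 [539. 447.]
flared_pot wrist 0.18 [ 525. -172.]
flared_pot side 0.68 [540. 447.]
clay_block scene 0.92 [ 643. -425.]
clay_block side 0.67 [571. 157.]
wood_rib scene 0.84 [ 537. -173.]
wood_rib wrist 0.61 [ 530. -167.]
wood_rib side 0.48 [ 515. -155.]
drawer corner (array([557., -49.,  39.]), array([547., -45.,  36.]))
rails front px-> [array([546.6, 252.8]), array([568.7, 185. ]), array([589.6, 117.9]), array([610.5,  50.7])]
[298. 262.] ((412.7757873535156, -258.0044250488281), (50.985992431640625, 81.43004608154297), 5.741729736328125)
[267. 196.] ((473.0897521972656, 23.0170955657959), (105.0176773071289, 51.0560302734375), 88.52545166015625)
[209. 160.] ((384.0334167480469, 308.49969482421875), (53.07815933227539, 125.02214050292969), 23.537864685058594)
```

Request:
{"name": "carry_out", "arguments": {
  "moves": [
    [-2.1, 13, -20, 0, 0, 0.1644],
    [-2.1, 13, -20, 0, 0, 0.1644],
    [-2.1, 13, -20, 0, 0, 0.1644],
    [-2.1, 13, -20, 0, 0, 0.1644],
    [-2.1, 13, -20, 0, 0, 0.1644],
    [-2.1, 13, -20, 0, 0, 0.1644],
    [-2.1, 13, -20, 0, 0, 0.1644],
    [-2.1, 13, -20, 0, 0, 0.1644],
    [-2.1, 13, -20, 0, 0, 0.1644],
    [-2.1, 13, -20, 0, 0, 0.1644],
    [0, 0, -19, 0, 0, 0],
    [0, 0, -19, 0, 0, 0],
    [0, 0, -19, 0, 0, 0],
    [0, 0, -20, 0, 0, 0],
    [0, 0, 0, 0, 0, 0],
    [0, 0, 0, 0, 0, 0]
  ],
  "claw": 0.505
}}

```text
time_s: 8.4
eef_pos: [0.4012, 0.2728, 0.0047]
tcp_rot: [3.141, -0.0, 1.955]
contact_force: [-0.2, -0.4, 0.4]
gripper_width: 0.07
finger_force: 0.0
```

Request:
{"name": "carry_out", "arguments": {
  "moves": [
    [0, 0, 0, 0, 0, 0],
    [0, 0, 0, 0, 0, 0],
    [0, 0, 0, 0, 0, 0],
    [0, 0, 0, 0, 0, 0],
    [0, 0, 0, 0, 0, 0]
  ],
  "claw": -1,
  "grip_force": 25
}}

```text
time_s: 9.02
eef_pos: [0.4008, 0.2726, 0.0041]
tcp_rot: [-3.142, 0.0, 1.955]
contact_force: [0.4, 0.6, -0.2]
gripper_width: 0.0241
finger_force: 0.0
```

Run:
```python
from h import *
S=snap('w3.png'); print(S[4]['eef_pos'],S[4]['gripper_width'])
for t in tiles(S): print(t)
cv2.imwrite('pics/s3.png',cv2.resize(ctrl.get_image('side')[150:310,150:360],(800,600)))
```

```text
[0.4008469  0.2725936  0.00413075] 0.024113651908765014
(array([385.6, 310.4]), 117.5, 48.6, -67.8, array([255., 157.]))
```

View pics/w3.png

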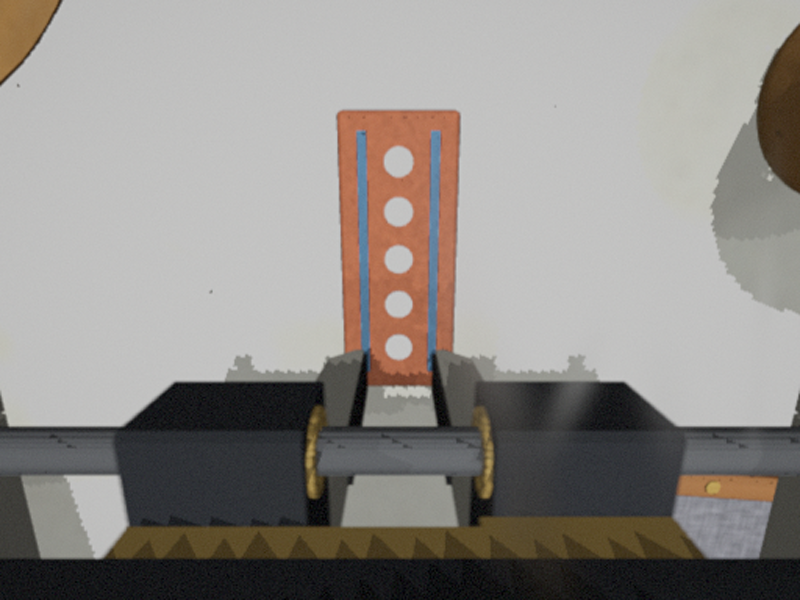

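The wrist shows the fingers closed to 24 mm over the tile's end (rows 350-385), and the tile hasn't moved. So the fingers may be above it. Checking from the side.

View pics/s3.png

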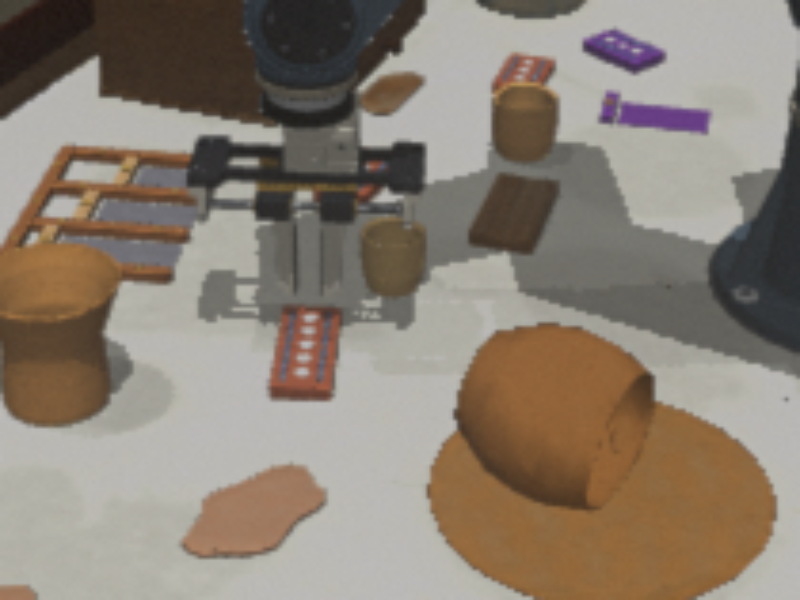

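Run:
```python
from h import *
s=ctrl.observe(); print(s['gripper_width'],s['eef_pos'])
def q(P): u=to_px('side',P); return np.round([(u[0]-150)*800/210,(u[1]-150)*600/160])
print('TCP',q(s['eef_pos']),'TCP+15mm',q(s['eef_pos']+[0,0,.015]))
c=np.array([.3856,.3104]); a=np.array([.378,-.926])
for e in (60,-60): print('tile end',e,q([*(c+a*e/1000),.014]),q([*(c+a*e/1000),0]))
```

```text
0.016503584589936556 [0.40084336 0.27259768 0.00412318]
TCP [309. 325.] TCP+15mm [309. 310.]
tile end 60 [311. 303.] [311. 316.]
tile end -60 [298. 384.] [298. 398.]
```

Measured this way, the real finger ends sit roughly 20-35 mm above the reported TCP (the side view shows them at about row 305, where the TCP projects to 325). That explains the missed grip. I'll reopen and descend gently while watching the force.

Request:
{"name": "carry_out", "arguments": {
  "moves": [
    [0, 0, 0, 0, 0, 0],
    [0, 0, 0, 0, 0, 0],
    [0, 0, 0, 0, 0, 0],
    [0, 0, 0, 0, 0, 0],
    [0, 0, 0, 0, 0, 0],
    [0, 0, -1, 0, 0, 0],
    [0, 0, -1, 0, 0, 0],
    [0, 0, -1, 0, 0, 0],
    [0, 0, -1, 0, 0, 0],
    [0, 0, -1, 0, 0, 0]
  ],
  "claw": 0.505
}}

```text
time_s: 10.38
eef_pos: [0.4008, 0.2726, -0.001]
tcp_rot: [-3.141, 0.0, 1.955]
contact_force: [0.5, -0.2, -0.2]
gripper_width: 0.0706
finger_force: 0.0
```

Request:
{"name": "carry_out", "arguments": {
  "moves": [
    [0, 0, -1, 0, 0, 0],
    [0, 0, 0, 0, 0, 0]
  ]
}}

```text
time_s: 10.62
eef_pos: [0.4008, 0.2726, -0.0019]
tcp_rot: [-3.142, 0.0, 1.955]
contact_force: [-0.6, 0.2, 0.4]
gripper_width: 0.0701
finger_force: 0.0
```

No contact at z = -2 mm, so the fingers are shorter than stated. I'll keep probing downward.

Request:
{"name": "carry_out", "arguments": {
  "moves": [
    [0, 0, -2, 0, 0, 0],
    [0, 0, -2, 0, 0, 0],
    [0, 0, -1, 0, 0, 0]
  ]
}}

```text
time_s: 11.0
eef_pos: [0.4008, 0.2726, -0.007]
tcp_rot: [-3.141, 0.0, 1.955]
contact_force: [-0.1, -0.6, -0.9]
gripper_width: 0.07
finger_force: 0.0
```

Request:
{"name": "carry_out", "arguments": {
  "moves": [
    [0, 0, -1, 0, 0, 0],
    [0, 0, -1, 0, 0, 0],
    [0, 0, -1, 0, 0, 0]
  ]
}}

```text
time_s: 11.38
eef_pos: [0.4009, 0.2726, -0.0099]
tcp_rot: [3.142, -0.0, 1.955]
contact_force: [0.6, 0.2, 0.0]
gripper_width: 0.07
finger_force: 0.0
```

Request:
{"name": "carry_out", "arguments": {
  "moves": [
    [0, 0, -1, 0, 0, 0],
    [0, 0, -1, 0, 0, 0],
    [0, 0, 0, 0, 0, 0]
  ]
}}

```text
time_s: 11.75
eef_pos: [0.4008, 0.2726, -0.0119]
tcp_rot: [-3.141, 0.0, 1.955]
contact_force: [-0.9, -1.2, 0.4]
gripper_width: 0.0697
finger_force: 0.0
```

Run:
```python
from h import *
S=snap('w4.png'); print(S[4]['eef_pos'],S[4]['contact_force'])
a=S[0]; b=ctrl.get_image('side')[150:310,150:360]
cv2.imwrite('pics/c4.png',np.vstack([cv2.resize(a[200:260,130:380],(800,192)),cv2.resize(b[50:120,50:130],(466,408))[:, :][:408].repeat(1,0) if 0 else cv2.copyMakeBorder(cv2.resize(b[50:120,50:130],(466,408)),0,0,0,334,0)]))
print(ctrl.tcp_to_grasp)
```

```text
[ 0.40082635  0.2726017  -0.01192887] [-0.85319449 -1.15711167  0.35935094]
0.0188
```

View pics/c4.png

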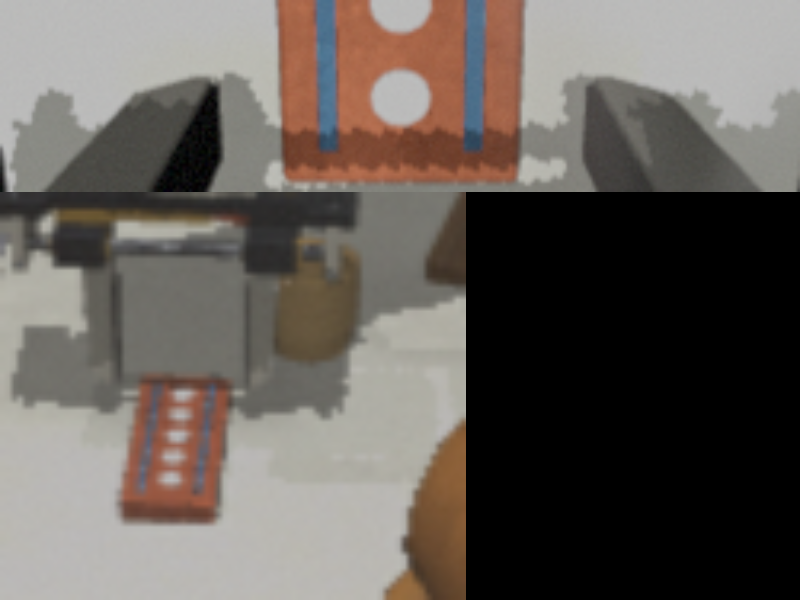

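The fingers now straddle the tile with their tips just above the table, so the real tips are about 19 mm behind the reported TCP. I'll go 3 mm lower and grip.

Request:
{"name": "carry_out", "arguments": {
  "moves": [
    [0, 0, -1, 0, 0, 0],
    [0, 0, -1, 0, 0, 0],
    [0, 0, -1, 0, 0, 0],
    [0, 0, 0, 0, 0, 0]
  ]
}}

```text
time_s: 12.35
eef_pos: [0.4008, 0.2726, -0.015]
tcp_rot: [-3.141, 0.0, 1.955]
contact_force: [0.4, -1.0, 0.4]
gripper_width: 0.0698
finger_force: 0.0
```

Request:
{"name": "carry_out", "arguments": {
  "moves": [
    [0, 0, 0, 0, 0, 0],
    [0, 0, 0, 0, 0, 0],
    [0, 0, 0, 0, 0, 0],
    [0, 0, 0, 0, 0, 0],
    [0, 0, 0, 0, 0, 0]
  ],
  "claw": -1,
  "grip_force": 25
}}

```text
time_s: 12.98
eef_pos: [0.4009, 0.2726, -0.0149]
tcp_rot: [-3.142, -0.0, 1.955]
contact_force: [0.3, 0.6, 0.4]
gripper_width: 0.0246
finger_force: 0.0
```

Still nothing between the fingers. The tip spacing in the picture (115 px for 70 mm gives a depth of 0.176 m) puts the tips about 37 mm behind the reported TCP, so I'll keep probing.

Request:
{"name": "carry_out", "arguments": {
  "moves": [
    [0, 0, 0, 0, 0, 0],
    [0, 0, 0, 0, 0, 0],
    [0, 0, 0, 0, 0, 0],
    [0, 0, 0, 0, 0, 0],
    [0, 0, 0, 0, 0, 0],
    [0, 0, -1, 0, 0, 0],
    [0, 0, -1, 0, 0, 0],
    [0, 0, -1, 0, 0, 0]
  ],
  "claw": 0.505
}}

```text
time_s: 13.98
eef_pos: [0.4008, 0.2726, -0.018]
tcp_rot: [-3.141, -0.0, 1.955]
contact_force: [-0.4, 0.2, -0.5]
gripper_width: 0.0699
finger_force: 0.0
```

Request:
{"name": "carry_out", "arguments": {
  "moves": [
    [0, 0, -1, 0, 0, 0],
    [0, 0, -1, 0, 0, 0],
    [0, 0, -1, 0, 0, 0]
  ]
}}

```text
time_s: 14.35
eef_pos: [0.4009, 0.2726, -0.0209]
tcp_rot: [3.142, 0.0, 1.955]
contact_force: [0.6, 0.1, -0.0]
gripper_width: 0.0697
finger_force: 0.0
```

Request:
{"name": "carry_out", "arguments": {
  "moves": [
    [0, 0, -1, 0, 0, 0],
    [0, 0, -1, 0, 0, 0],
    [0, 0, -1, 0, 0, 0]
  ]
}}

```text
time_s: 14.72
eef_pos: [0.4009, 0.2726, -0.0239]
tcp_rot: [3.142, -0.0, 1.955]
contact_force: [-0.3, 0.1, 0.2]
gripper_width: 0.0701
finger_force: 0.0
```

Run:
```python
from h import *
S=snap('w5.png'); print(S[4]['eef_pos'],S[4]['contact_force'],S[4]['gripper_width'])
cv2.imwrite('pics/c5.png',np.vstack([cv2.resize(S[0][200:260,130:380],(800,192)),cv2.copyMakeBorder(cv2.resize(ctrl.get_image('side')[200:270,200:280],(466,408)),0,0,0,334,0)]))
print(tiles(S))
```

```text
[ 0.40085907  0.2726226  -0.0239127 ] [-0.29227936  0.05824471  0.23602577] 0.07005806422825396
[(array([385.7, 310.3]), 118.0, 48.7, -67.8, array([254., 161.]))]
```

View pics/c5.png

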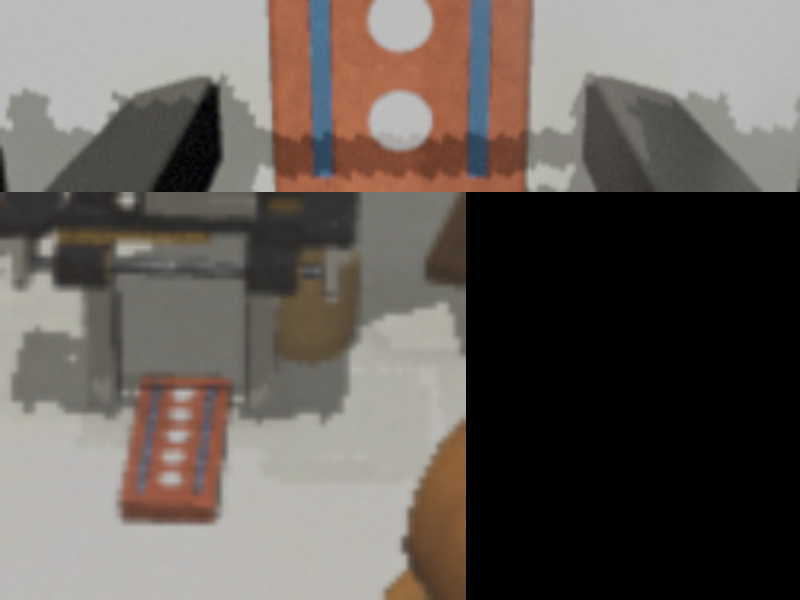

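Run:
```python
from h import *
s=ctrl.observe(); p=s['eef_pos']; y=Ro.from_euler('xyz',s['tcp_rot']).as_matrix()[:,1]; x=Ro.from_euler('xyz',s['tcp_rot']).as_matrix()[:,0]
S=snap()
for z in (-.024,0,.005,.01,.015,.02):
  for sg in (-1,1):
    P=p+y*sg*.044+x*.0075; P[2]=z; u=to_px('side',P)
    C=S[1]; c=C[:3,:3].T@(p+y*sg*.035+x*.0075-[0,0,p[2]-z]-C[:3,3]); w=np.array([S[2]['cx']-S[3]*c[0]/c[2],S[2]['cy']+S[3]*c[1]/c[2]])
    print(z,sg,'side crop',np.round([(u[0]-200)*466/80,192+(u[1]-200)*408/70]),'wrist crop',np.round([(w[0]-130)*3.2,(w[1]-200)*3.2]))
```

```text
-0.024 -1 side crop [260. 458.] wrist crop [245.  26.]
-0.024 1 side crop [102. 452.] wrist crop [551.  27.]
0 -1 side crop [260. 422.] wrist crop [226.  60.]
0 1 side crop [100. 416.] wrist crop [570.  61.]
0.005 -1 side crop [260. 414.] wrist crop [221.  69.]
0.005 1 side crop [100. 408.] wrist crop [574.  70.]
0.01 -1 side crop [260. 407.] wrist crop [216.  78.]
0.01 1 side crop [100. 401.] wrist crop [579.  78.]
0.015 -1 side crop [260. 399.] wrist crop [211.  87.]
0.015 1 side crop [100. 393.] wrist crop [584.  88.]
0.02 -1 side crop [260. 391.] wrist crop [206.  96.]
0.02 1 side crop [100. 386.] wrist crop [589.  97.]
```

Both views put the tips at z ≈ 10 mm, so they are about 34 mm behind the reported TCP. I'll go down 6 mm and grip.

Request:
{"name": "carry_out", "arguments": {
  "moves": [
    [0, 0, -1, 0, 0, 0],
    [0, 0, -1, 0, 0, 0],
    [0, 0, -1, 0, 0, 0],
    [0, 0, -1, 0, 0, 0]
  ]
}}

```text
time_s: 15.38
eef_pos: [0.4008, 0.2726, -0.0279]
tcp_rot: [-3.142, 0.0, 1.955]
contact_force: [0.9, -0.1, 0.2]
gripper_width: 0.0701
finger_force: 0.0
```

Request:
{"name": "carry_out", "arguments": {
  "moves": [
    [0, 0, -1, 0, 0, 0],
    [0, 0, -1, 0, 0, 0]
  ]
}}

```text
time_s: 15.62
eef_pos: [0.4009, 0.2726, -0.0299]
tcp_rot: [3.142, -0.0, 1.955]
contact_force: [-0.3, 0.0, -0.1]
gripper_width: 0.0698
finger_force: 0.0
```

Request:
{"name": "carry_out", "arguments": {
  "moves": [
    [0, 0, 0, 0, 0, 0],
    [0, 0, 0, 0, 0, 0],
    [0, 0, 0, 0, 0, 0],
    [0, 0, 0, 0, 0, 0]
  ],
  "claw": -1,
  "grip_force": 25
}}

```text
time_s: 16.12
eef_pos: [0.4009, 0.2726, -0.0298]
tcp_rot: [3.142, 0.0, 1.955]
contact_force: [0.4, -0.2, 0.8]
gripper_width: 0.0498
finger_force: 25.0
```

Gripped: 49.8 mm wide at 25 N. I'll swing the tile to the pre-insertion pose in front of the long lane.

Request:
{"name": "carry_out", "arguments": {
  "moves": [
    [4.3, -8.9, 0, 0, 0, -0.1366],
    [4.3, -8.9, 0, 0, 0, -0.1366],
    [4.3, -8.9, 0, 0, 0, -0.1366],
    [4.3, -8.9, 0, 0, 0, -0.1366],
    [4.3, -8.9, 0, 0, 0, -0.1366],
    [4.3, -8.9, 0, 0, 0, -0.1366],
    [4.3, -8.9, 0, 0, 0, -0.1366],
    [4.3, -8.9, 0, 0, 0, -0.1366],
    [4.3, -8.9, 0, 0, 0, -0.1366],
    [4.3, -8.9, 0, 0, 0, -0.1366],
    [0, 0, 0, 0, 0, -0.1366],
    [0, 0, 0, 0, 0, -0.1366],
    [0, 0, 0, 0, 0, 0]
  ]
}}

```text
time_s: 17.75
eef_pos: [0.4439, 0.1836, -0.0299]
tcp_rot: [3.142, -0.0, 0.316]
contact_force: [0.4, -0.8, -0.3]
gripper_width: 0.05
finger_force: 25.0
```

Run:
```python
from h import *
S=snap('w6.png'); print(S[4]['eef_pos'],S[4]['tcp_rot'],S[4]['gripper_width'],S[4]['time_s'])
cv2.imwrite('pics/w6.png',cv2.resize(S[0][:260],(800,406),interpolation=cv2.INTER_CUBIC))
print(tiles(S))
for l in ['gauge','stop_short','stop_middle','stop_long']:
    for d in ctrl.spot_point('wrist',l)[:3]: print(l,round(d['score'],2),np.round(d['uv']),np.round(w2w(S,d['uv'],0)*1000,1))
```

```text
[ 0.4439411   0.18357634 -0.02985317] [ 3.14156702e+00 -1.34398964e-04  3.16408481e-01] 0.04996508764644298 17.75
[(array([483.2, 196.2]), 118.2, 49.6, 18.3, array([255., 162.]))]
stop_middle 0.96 [385.  27.] [578.6 154.5   0. ]
stop_long 0.7 [257.  31.] [555.3 218.8   0. ]
```

View pics/w6.png

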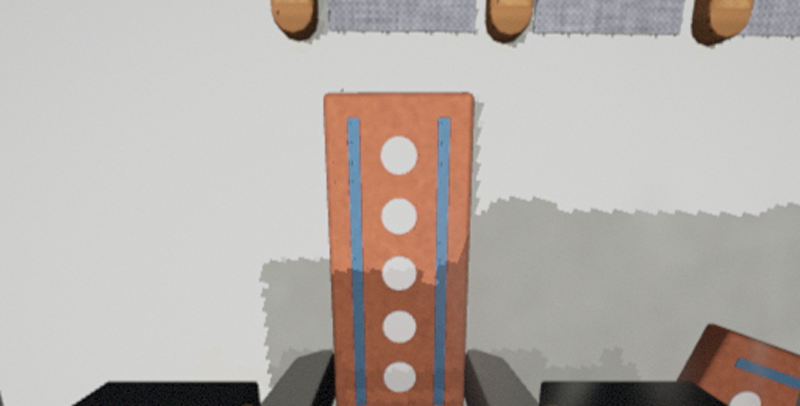

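The view shows the tile front at row 93 (centre column 399), and the lane mouth at row 35 with its centre at column 402. So I shift about 1.3 mm to the right, then advance roughly 100 mm.

Request:
{"name": "carry_out", "arguments": {
  "moves": [
    [0.4, -1.2, 0, 0, 0, 0],
    [5.7, 1.85, 0, 0, 0, 0],
    [5.7, 1.85, 0, 0, 0, 0],
    [5.7, 1.85, 0, 0, 0, 0],
    [5.7, 1.85, 0, 0, 0, 0],
    [5.7, 1.85, 0, 0, 0, 0],
    [5.7, 1.85, 0, 0, 0, 0],
    [0, 0, 0, 0, 0, 0]
  ]
}}

```text
time_s: 19.0
eef_pos: [0.4795, 0.1938, -0.0298]
tcp_rot: [3.142, -0.002, 0.315]
contact_force: [1.7, -0.2, 0.2]
gripper_width: 0.0497
finger_force: 25.0
```

Run:
```python
from h import *
S=snap('w7.png'); print(S[4]['eef_pos'],S[4]['contact_force'])
cv2.imwrite('pics/w7.png',cv2.resize(S[0][:260],(800,406),interpolation=cv2.INTER_CUBIC))
print(tiles(S))
```

```text
[ 0.4795261   0.19379932 -0.02984611] [ 1.6727009  -0.17752453  0.20344714]
[(array([518.4, 207.1]), 118.2, 55.2, 18.2, array([253., 157.]))]
```

View pics/w7.png

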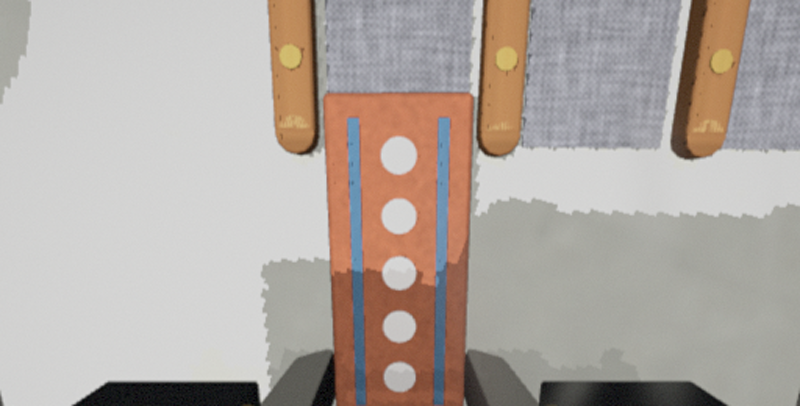

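View: the tile front is between the rails, with even gaps (10 and 8 px) on both sides. The mouth tips are at row ~154. That was my last picture, so from here I go by numbers. I'll get the mouth line from these pixels.

Run:
```python
from h import *
S=snap(); T=S[4]['eef_pos'][:2]*1000; k=.64
P=[w2w(S,(u*k,v*k),.005)[:2]*1000 for u,v in [(297,154),(499,156),(702,158)]]
for p in P: print(np.round(p,1))
d=P[0]-P[2]; print('yaw',np.degrees(np.arctan2(-d[0],d[1])),np.linalg.norm(d))
# rail direction from studs to stud row
Q=[w2w(S,(u*k,v*k),.011)[:2]*1000 for u,v in [(290,56),(507,59),(722,61)]]
d=Q[0]-Q[2]; print('yaw studs',np.degrees(np.arctan2(-d[0],d[1])),np.linalg.norm(d))
M=(P[0]+P[1])/2; y=S[4]['tcp_rot'][2]; x=np.array([np.cos(y),np.sin(y)])
print('long mouth',M,'along',(M-T)@x,'lat',(M-T)@np.array([-x[1],x[0]]), S[4]['gripper_width'])
```

```text
[546.1 253.1]
[567.7 185.2]
[589.5 116.9]
yaw 17.695410898430996 142.944210371771
yaw studs 17.624691342230456 139.8211008234822
long mouth [556.88453363 219.15615421] along 81.66537069582098 lat 0.07468797980106323 0.04974619406412463
```

Request:
{"name": "carry_out", "arguments": {
  "moves": [
    [5.3, 1.7, 0, 0, 0, 0],
    [5.3, 1.7, 0, 0, 0, 0],
    [5.3, 1.7, 0, 0, 0, 0],
    [5.3, 1.7, 0, 0, 0, 0],
    [5.3, 1.7, 0, 0, 0, 0],
    [5.3, 1.7, 0, 0, 0, 0],
    [5.3, 1.7, 0, 0, 0, 0],
    [5.3, 1.7, 0, 0, 0, 0],
    [5.3, 1.7, 0, 0, 0, 0],
    [5.3, 1.7, 0, 0, 0, 0],
    [5.3, 1.7, 0, 0, 0, 0],
    [5.3, 1.7, 0, 0, 0, 0],
    [0, 0, 0, 0, 0, 0]
  ]
}}

```text
time_s: 20.72
eef_pos: [0.543, 0.2142, -0.0298]
tcp_rot: [3.142, -0.002, 0.316]
contact_force: [2.0, 0.8, 1.7]
gripper_width: 0.0495
finger_force: 25.0
```

Request:
{"name": "carry_out", "arguments": {
  "moves": [
    [0, 0, 0, 0, 0, 0],
    [0, 0, 0, 0, 0, 0],
    [0, 0, 15, 0, 0, 0],
    [0, 0, 15, 0, 0, 0]
  ],
  "claw": 0.333
}}

```text
time_s: 21.22
eef_pos: [0.5423, 0.214, 0.0014]
tcp_rot: [3.142, -0.001, 0.316]
contact_force: [-0.0, -0.8, 1.0]
gripper_width: 0.062
finger_force: 0.0
```

Request:
{"name": "carry_out", "arguments": {
  "moves": [
    [-12, -4, 0, 0, 0, 0],
    [-12, -4, 0, 0, 0, 0],
    [-12, -4, 0, 0, 0, 0],
    [0, 0, 0, 0, 0, 0],
    [0, 0, -10, 0, 0, 0],
    [0, 0, -10, 0, 0, 0],
    [0, 0, -10, 0, 0, 0]
  ],
  "claw": -1
}}

```text
time_s: 22.1
eef_pos: [0.506, 0.2019, -0.031]
tcp_rot: [-3.142, 0.001, 0.316]
contact_force: [-0.3, -0.6, -0.5]
gripper_width: 0.0008
finger_force: 0.0
```

Request:
{"name": "carry_out", "arguments": {
  "moves": [
    [5.7, 1.8, 0, 0, 0, 0],
    [5.7, 1.8, 0, 0, 0, 0],
    [5.7, 1.8, 0, 0, 0, 0],
    [5.7, 1.8, 0, 0, 0, 0],
    [5.7, 1.8, 0, 0, 0, 0],
    [2.9, 0.9, 0, 0, 0, 0],
    [0, 0, 0, 0, 0, 0]
  ]
}}

```text
time_s: 22.98
eef_pos: [0.5378, 0.2119, -0.0298]
tcp_rot: [-3.142, -0.001, 0.316]
contact_force: [-0.4, -0.6, -0.0]
gripper_width: 0.0003
finger_force: 0.0
```

Run:
```python
from h import *
S=snap(); T=S[4]['eef_pos'][:2]*1000; print(T,S[4]['gripper_width'],S[4]['contact_force'],S[4]['time_s'])
x=np.array([.953,.303]); print('to mouth',(np.array([556.9,219.2])-T)@x,'lat',(np.array([556.9,219.2])-T)@[-x[1],x[0]])
for t in tiles(S): print(t,(t[0]-[556.9,219.2])@x,(t[0]-[556.9,219.2])@[-x[1],x[0]])
```

```text
[537.78249674 211.88910612] 0.0002625136574817336 [-0.39778063 -0.64800216 -0.02762654] 22.975
to mouth 20.434181450474778 lat 1.1746783763025601
(array([603.1, 234.1]), 116.5, 55.4, 18.1, array([252., 108.])) 48.543300000000045 0.20109999999999087
```

Request:
{"name": "carry_out", "arguments": {
  "moves": [
    [2.9, 0.9, 0, 0, 0, 0],
    [2.9, 0.9, 0, 0, 0, 0],
    [2.9, 0.9, 0, 0, 0, 0],
    [1, 0.3, 0, 0, 0, 0],
    [0, 0, 0, 0, 0, 0]
  ]
}}

```text
time_s: 23.65
eef_pos: [0.5474, 0.2149, -0.0298]
tcp_rot: [-3.142, -0.0, 0.316]
contact_force: [0.5, 0.4, -0.5]
gripper_width: 0.0007
finger_force: 0.0
```

Request:
{"name": "carry_out", "arguments": {
  "moves": [
    [1, 0.3, 0, 0, 0, 0],
    [1, 0.3, 0, 0, 0, 0]
  ]
}}

```text
time_s: 23.9
eef_pos: [0.548, 0.2151, -0.03]
tcp_rot: [-3.142, 0.003, 0.316]
contact_force: [-9.0, -2.4, 5.4]
gripper_width: 0.0006
finger_force: 4.5
```

Resistance of 9 N where expected, so it's against the stop. One more small press, then back off, and lift.

Request:
{"name": "carry_out", "arguments": {
  "moves": [
    [1, 0.3, 0, 0, 0, 0],
    [0, 0, 0, 0, 0, 0]
  ]
}}

```text
time_s: 24.15
eef_pos: [0.5479, 0.2151, -0.0301]
tcp_rot: [-3.142, 0.005, 0.316]
contact_force: [-10.2, -3.4, 8.7]
gripper_width: 0.0005
finger_force: 5.5
```

Request:
{"name": "carry_out", "arguments": {
  "moves": [
    [-6, -2, 0, 0, 0, 0],
    [-8, -20, 30, 0, 0, 0.1],
    [-14, -30, 30, 0, 0, 0.1],
    [-14, -30, 20, 0, 0, 0.1],
    [-10, -30, 20, 0, 0, 0.1],
    [0, 0, 0, 0, 0, 0],
    [0, 0, 0, 0, 0, 0]
  ],
  "claw": 0.505
}}

```text
time_s: 25.02
eef_pos: [0.4984, 0.1041, 0.0699]
tcp_rot: [3.141, -0.001, 0.714]
contact_force: [0.6, -1.0, 1.4]
gripper_width: 0.0657
finger_force: 0.0
```

Run:
```python
from h import *
S=snap(); T=S[4]['eef_pos']*1000; print(T,S[4]['tcp_rot'],S[4]['time_s'])
x=np.array([.953,.303]); M=np.array([556.9,219.2])
for t in tiles(S): print(t,np.round([(t[0]-M)@x,(t[0]-M)@[-x[1],x[0]]],1))
```

```text
[498.43832474 104.09627552  69.89622074] [ 3.14142306e+00 -5.25533042e-04  7.13994568e-01] 25.025
(array([475.5,  45. ]), 61.3, 48.7, 87.9, array([283., 250.])) [-130.4 -141.3]
(array([583.5, 228.2]), 57.6, 53.5, 18.6, array([211.,  27.])) [28.1  0.5]
```

Run:
```python
from h import *
# pose at w2
T=np.eye(4); T[:3,:3]=Ro.from_euler('xyz',[-3.14155905,5.8e-5,.314677349]).as_matrix(); T[:3,3]=[.42182358,.14264301,.28111693]
m=ctrl.camera_model('wrist'); f=192/np.tan(np.radians(m['vertical_fov'])/2); S=(0,T@m['T_tool_cam'],m,f,0)
k=.64
for u,v in [(629,142),(680,0),(640,150)]: print([np.round(w2w(S,(u*k,v*k),z)*1000) for z in (0,.1,.15)])
for u,v in [(467,303),(475,290),(487,245),(530,220)]: print('scene',[np.round(to_world('scene',(u*k,v*k),z)*1000) for z in (0,.04,.1,.15)])
```

```text
[array([604., -42.,  -0.]), array([580.,   0., 100.]), array([568.,  22., 150.])]
[array([734., -33.,   0.]), array([683.,   8., 100.]), array([658.,  28., 150.])]
[array([601., -56.,   0.]), array([577., -11., 100.]), array([566.,  12., 150.])]
scene [array([582., -17.,   0.]), array([556., -50.,  40.]), array([516., -99., 100.]), array([ 484., -141.,  150.])]
scene [array([622.,  10.,   0.]), array([594., -24.,  40.]), array([552., -76., 100.]), array([ 517., -119.,  150.])]
scene [array([745., 132.,  -0.]), array([712.,  92.,  40.]), array([662.,  33., 100.]), array([620., -17., 150.])]
scene [array([906., 161.,   0.]), array([865., 120.,  40.]), array([804.,  59., 100.]), array([753.,   7., 150.])]
```

Long tile done: its rear end is within about 1 mm of the mouth line. Next is the middle tile.

Request:
{"name": "carry_out", "arguments": {
  "moves": [
    [-3.1, -13.7, -3, 0, 0, 0.104],
    [-3.1, -13.7, -3, 0, 0, 0.104],
    [-3.1, -13.7, -3, 0, 0, 0.104],
    [-3.1, -13.7, -3, 0, 0, 0.104],
    [-3.1, -13.7, -3, 0, 0, 0.104],
    [-3.1, -13.7, -3, 0, 0, 0.104],
    [-3.1, -13.7, -3, 0, 0, 0.104],
    [-3.1, -13.7, -3, 0, 0, 0.104],
    [0, 0, 0, 0, 0, 0]
  ]
}}

```text
time_s: 26.2
eef_pos: [0.4732, -0.0057, 0.0454]
tcp_rot: [-3.14, -0.0, 1.546]
contact_force: [0.3, 0.4, 1.0]
gripper_width: 0.0698
finger_force: 0.0
```

Run:
```python
from h import *
S=snap(); T=S[4]['eef_pos']*1000; print(T,S[4]['tcp_rot'],S[4]['gripper_width'])
for t in tiles(S): print(t)
```

```text
[473.18025702  -5.7235316   45.4073533 ] [-3.14039918e+00 -1.31580087e-04  1.54597031e+00] 0.0698106333537241
(array([474.4,  23.4]), 97.4, 48.4, 88.6, array([255., 167.]))
```

Request:
{"name": "carry_out", "arguments": {
  "moves": [
    [0, 0, -20, 0, 0, 0],
    [0, 0, -20, 0, 0, 0],
    [0, 0, -19, 0, 0, 0],
    [0, 0, -12, 0, 0, 0],
    [0, 0, -4, 0, 0, 0],
    [0, 0, 0, 0, 0, 0]
  ]
}}

```text
time_s: 27.0
eef_pos: [0.4735, -0.0057, -0.0287]
tcp_rot: [3.141, -0.0, 1.547]
contact_force: [-1.4, -0.5, 0.3]
gripper_width: 0.07
finger_force: 0.0
```

Request:
{"name": "carry_out", "arguments": {
  "moves": [
    [0, 0, 0, 0, 0, 0],
    [0, 0, 0, 0, 0, 0],
    [0, 0, 0, 0, 0, 0],
    [0, 0, 0, 0, 0, 0]
  ],
  "claw": -1,
  "grip_force": 25
}}

```text
time_s: 27.5
eef_pos: [0.4735, -0.0059, -0.0286]
tcp_rot: [3.141, 0.0, 1.547]
contact_force: [-0.9, 0.2, 5.7]
gripper_width: 0.0493
finger_force: 25.0
```

Request:
{"name": "carry_out", "arguments": {
  "moves": [
    [1.3, 10.7, 0, 0, 0, -0.1033],
    [1.3, 10.7, 0, 0, 0, -0.1033],
    [1.3, 10.7, 0, 0, 0, -0.1033],
    [1.3, 10.7, 0, 0, 0, -0.1033],
    [1.3, 10.7, 0, 0, 0, -0.1033],
    [1.3, 10.7, 0, 0, 0, -0.1033],
    [1.3, 10.7, 0, 0, 0, -0.1033],
    [1.3, 10.7, 0, 0, 0, -0.1033],
    [1.3, 10.7, 0, 0, 0, -0.1033],
    [1.3, 10.7, 0, 0, 0, -0.1033],
    [1.3, 10.7, 0, 0, 0, -0.1033],
    [1.3, 10.7, 0, 0, 0, -0.1033],
    [0, 0, 0, 0, 0, 0]
  ]
}}

```text
time_s: 29.12
eef_pos: [0.4894, 0.1231, -0.0285]
tcp_rot: [-3.141, -0.001, 0.309]
contact_force: [-0.3, 3.5, 4.8]
gripper_width: 0.05
finger_force: 25.0
```

Run:
```python
from h import *
S=snap(); T=S[4]['eef_pos']*1000; print(T,S[4]['tcp_rot'],S[4]['gripper_width'])
x=np.array([.953,.303]); M=np.array([578.5,151]); y=np.array([-x[1],x[0]])
print('tcp rel',(T[:2]-M)@x,(T[:2]-M)@y)
for t in tiles(S): print(t,np.round([(t[0]-M)@x,(t[0]-M)@y],1))
for l in ['stop_short','stop_middle','stop_long']:
    for d in ctrl.spot_point('wrist',l)[:1]: p=w2w(S,d['uv'],0)[:2]*1000; print(l,d['score'],p,(p-M)@x,(p-M)@y)
# rail edges: colour profile across a row ahead of the mouth
hsv=cv2.cvtColor(S[0],cv2.COLOR_BGR2HSV); w=(hsv[...,0]>8)&(hsv[...,0]<22)&(hsv[...,1]>110)&(hsv[...,2]>90)
for r in (2,6,10,14,18):
    c=np.flatnonzero(np.diff(w[r].astype(int))); print(r,c,[round(float((w2w(S,(u,r),.011)[:2]*1000-M)@y),1) for u in c],round(float((w2w(S,(256,r),.011)[:2]*1000-M)@x),1))
```

```text
[489.38029382 123.08953526 -28.54761827] [-3.14148321e+00 -1.06746181e-03  3.08525842e-01] 0.050004605011476105
tcp rel -93.38795080656168 0.4045980773253964
(array([518.1, 132. ]), 97.5, 49.5, 17.9, array([255., 184.])) [-63.3   0.2]
stop_short 0.61 [598.26546049  85.23572858] -1.090090398624036 -68.66228519375456
stop_middle 0.6 [577.85338893 152.14209827] -0.2701645695142953 1.2843428043005025
2 [ 29  56  62  75  85 137 146 161 168 196 307 334 446 474] [112.6, 99.2, 96.2, 89.8, 84.8, 59.0, 54.6, 47.1, 43.7, 29.8, -25.2, -38.6, -94.1, -107.9] 33.8
6 [ 30  40  41  57  62  76  85 137 147 163 168 176 187 196 307 317 326 334
 446 461 463 464 466 473] [112.4, 107.5, 107.0, 99.0, 96.5, 89.5, 85.1, 59.2, 54.2, 46.3, 43.8, 39.8, 34.3, 29.9, -25.3, -30.3, -34.8, -38.7, -94.4, -101.8, -102.8, -103.3, -104.3, -107.8] 32.0
10 [ 31  37  39  46  48  57  62  76  86 137 147 161 162 163 168 175 188 196
 307 315 322 323 326 334 445 460 462 463 464 465 466 472] [112.3, 109.3, 108.3, 104.8, 103.8, 99.3, 96.8, 89.8, 84.8, 59.4, 54.4, 47.4, 46.9, 46.4, 43.9, 40.4, 33.9, 29.9, -25.4, -29.4, -32.9, -33.4, -34.9, -38.9, -94.2, -101.6, -102.6, -103.1, -103.6, -104.1, -104.6, -107.6] 30.2
14 [ 31  41  42  47  48  58  63  77  87 122 123 138 147 163 168 176 188 196
 307 315 321 322 327 334 445 459 461 462 466 472] [112.6, 107.6, 107.1, 104.6, 104.1, 99.1, 96.6, 89.6, 84.6, 67.1, 66.6, 59.0, 54.5, 46.5, 44.0, 40.0, 34.0, 30.0, -25.5, -29.5, -32.5, -33.0, -35.5, -39.0, -94.5, -101.5, -102.5, -103.0, -105.0, -108.0] 28.5
18 [ 32  59  64  77  87 108 117 138 148 162 169 180 185 196 306 318 323 333
 444 457 459 461 462 471] [112.5, 98.9, 96.4, 89.9, 84.8, 74.3, 69.8, 59.2, 54.2, 47.2, 43.7, 38.1, 35.6, 30.1, -25.1, -31.1, -33.6, -38.6, -94.3, -100.8, -101.8, -102.8, -103.3, -107.8] 26.7
```

Request:
{"name": "carry_out", "arguments": {
  "moves": [
    [-0.6, 1.9, 0, 0, 0, 0],
    [0, 0, 0, 0, 0, 0],
    [5.3, 1.7, 0, 0, 0, 0],
    [5.3, 1.7, 0, 0, 0, 0],
    [5.3, 1.7, 0, 0, 0, 0],
    [5.3, 1.7, 0, 0, 0, 0],
    [5.3, 1.7, 0, 0, 0, 0],
    [5.3, 1.7, 0, 0, 0, 0],
    [0, 0, 0, 0, 0, 0]
  ]
}}

```text
time_s: 30.45
eef_pos: [0.5202, 0.1343, -0.0286]
tcp_rot: [3.142, 0.0, 0.309]
contact_force: [-2.0, -0.0, 7.6]
gripper_width: 0.0495
finger_force: 25.0
```

Request:
{"name": "carry_out", "arguments": {
  "moves": [
    [5.3, 1.7, 0, 0, 0, 0],
    [5.3, 1.7, 0, 0, 0, 0],
    [5.3, 1.7, 0, 0, 0, 0],
    [5.3, 1.7, 0, 0, 0, 0],
    [5.3, 1.7, 0, 0, 0, 0],
    [5.3, 1.7, 0, 0, 0, 0],
    [5.3, 1.7, 0, 0, 0, 0],
    [5.3, 1.7, 0, 0, 0, 0],
    [0, 0, 0, 0, 0, 0]
  ]
}}

```text
time_s: 31.58
eef_pos: [0.5627, 0.1479, -0.0285]
tcp_rot: [3.142, 0.0, 0.309]
contact_force: [-1.6, 0.3, 6.9]
gripper_width: 0.0494
finger_force: 25.0
```

Request:
{"name": "carry_out", "arguments": {
  "moves": [
    [0, 0, 0, 0, 0, 0],
    [0, 0, 0, 0, 0, 0],
    [0, 0, 15, 0, 0, 0],
    [0, 0, 15, 0, 0, 0]
  ],
  "claw": 0.333
}}

```text
time_s: 32.08
eef_pos: [0.5627, 0.1482, 0.0023]
tcp_rot: [3.142, -0.0, 0.308]
contact_force: [-0.1, 0.3, 0.4]
gripper_width: 0.0622
finger_force: 0.0
```

Request:
{"name": "carry_out", "arguments": {
  "moves": [
    [-12, -4, 0, 0, 0, 0],
    [-12, -4, 0, 0, 0, 0],
    [-12, -4, 0, 0, 0, 0],
    [0, 0, 0, 0, 0, 0],
    [0, 0, -10, 0, 0, 0],
    [0, 0, -10, 0, 0, 0],
    [0, 0, -10, 0, 0, 0]
  ],
  "claw": -1
}}

```text
time_s: 32.95
eef_pos: [0.5264, 0.1362, -0.03]
tcp_rot: [-3.141, 0.001, 0.308]
contact_force: [-0.8, -0.4, -0.2]
gripper_width: 0.0007
finger_force: 0.0
```

Run:
```python
from h import *
S=snap(); T=S[4]['eef_pos']*1000; print(T,S[4]['tcp_rot'],S[4]['gripper_width'],S[4]['contact_force'])
x=np.array([.953,.303]); M=np.array([578.5,151]); y=np.array([-x[1],x[0]])
print('tcp rel',(T[:2]-M)@x,(T[:2]-M)@y)
for t in tiles(S): print(t,np.round([(t[0]-M)@x,(t[0]-M)@y],1))
```

```text
[526.42408906 136.20297343 -29.99205957] [-3.14147816e+00  6.56343174e-04  3.08011675e-01] 0.0006724150405841324 [-0.78994664 -0.4130356  -0.19687872]
tcp rel -54.11184217078416 1.67743469616645
(array([591.3, 156.9]), 97.9, 54.4, 18.7, array([253., 114.])) [14.   1.7]
(array([592. , 229.2]), 72.5, 55.1, 17.8, array([121.,  70.])) [36.6 70.4]
```

Request:
{"name": "carry_out", "arguments": {
  "moves": [
    [5.6, 1.8, 0, 0, 0, 0],
    [5.6, 1.8, 0, 0, 0, 0],
    [5.6, 1.8, 0, 0, 0, 0],
    [5.6, 1.8, 0, 0, 0, 0],
    [5.6, 1.8, 0, 0, 0, 0],
    [5.6, 1.8, 0, 0, 0, 0],
    [5.6, 1.8, 0, 0, 0, 0],
    [0, 0, 0, 0, 0, 0]
  ]
}}

```text
time_s: 34.0
eef_pos: [0.5663, 0.149, -0.0288]
tcp_rot: [3.142, -0.001, 0.308]
contact_force: [0.4, -0.6, 0.2]
gripper_width: 0.0005
finger_force: 0.0
```

Request:
{"name": "carry_out", "arguments": {
  "moves": [
    [1, 0.3, 0, 0, 0, 0],
    [1, 0.3, 0, 0, 0, 0],
    [1, 0.3, 0, 0, 0, 0]
  ]
}}

```text
time_s: 34.38
eef_pos: [0.5686, 0.1497, -0.0289]
tcp_rot: [-3.142, 0.0, 0.308]
contact_force: [-0.1, -1.1, 0.3]
gripper_width: 0.0006
finger_force: 0.4
```

Request:
{"name": "carry_out", "arguments": {
  "moves": [
    [1, 0.3, 0, 0, 0, 0],
    [0, 0, 0, 0, 0, 0]
  ]
}}

```text
time_s: 34.62
eef_pos: [0.5687, 0.1497, -0.029]
tcp_rot: [-3.141, 0.002, 0.308]
contact_force: [-5.4, -1.3, 3.8]
gripper_width: 0.0004
finger_force: 2.9
```

Request:
{"name": "carry_out", "arguments": {
  "moves": [
    [1, 0.3, 0, 0, 0, 0],
    [0, 0, 0, 0, 0, 0]
  ]
}}

```text
time_s: 34.88
eef_pos: [0.5687, 0.1498, -0.0291]
tcp_rot: [-3.141, 0.005, 0.308]
contact_force: [-9.1, -3.7, 7.1]
gripper_width: 0.0004
finger_force: 5.2
```

Request:
{"name": "carry_out", "arguments": {
  "moves": [
    [-8, -2, 0, 0, 0, 0],
    [0, 0, 30, 0, 0, 0],
    [-4, -10, 40, 0, 0, 0.09],
    [-10, -30, 30, 0, 0, 0.09],
    [-10, -30, 10, 0, 0, 0.09],
    [-10, -30, 0, 0, 0, 0.09],
    [-10, -30, 0, 0, 0, 0.09],
    [-10, -30, 0, 0, 0, 0.09],
    [-10, -30, 0, 0, 0, 0.09],
    [-10, -30, 0, 0, 0, 0.09],
    [-10, -30, 0, 0, 0, 0.09],
    [-10, -30, 0, 0, 0, 0.09],
    [-10, -30, 0, 0, 0, 0.09],
    [-12, -30, 0, 0, 0, 0.09],
    [-12, -30, 0, 0, 0, 0.09],
    [-12, -28, 0, 0, 0, 0.09],
    [-12, -28, 0, 0, 0, 0.1],
    [0, 0, 0, 0, 0, 0],
    [0, 0, 0, 0, 0, 0]
  ],
  "claw": 0.505
}}

```text
time_s: 37.25
eef_pos: [0.4109, -0.2772, 0.0811]
tcp_rot: [3.141, 0.0, 1.666]
contact_force: [0.0, 0.4, 0.2]
gripper_width: 0.0702
finger_force: 0.0
```

Run:
```python
from h import *
S=snap(); T=S[4]['eef_pos']*1000; print(T,S[4]['tcp_rot'],S[4]['gripper_width'],S[4]['time_s'])
for t in tiles(S): print(t)
k=.64
print('wheel',[np.round(to_world('scene',(u*k,v*k),z)*1000) for u,v in [(519,460),(545,415)] for z in (0,.05)])
for l in ['slip_cup','wood_rib','tile_short']:
    for n in ('wrist','scene'):
        for d in ctrl.silhouettes(n,l)[:2]:
            c=max(cv2.findContours(d['mask'].astype(np.uint8),0,1)[0],key=cv2.contourArea)[:,0]
            P=np.array([(w2w(S,q,.004) if n=='wrist' else to_world(n,q,.004))[:2] for q in c])*1000; print(l,n,round(d['score'],2),P.min(0).round(),P.max(0).round())
```

```text
[ 410.88309556 -277.24698039   81.13674423] [3.14130998e+00 6.44359268e-05 1.66649880e+00] 0.07017972897824504 37.25
(array([ 413.3, -257.3]), 78.4, 47.3, -83.0, array([259., 173.]))
wheel [array([ 434., -390.,    0.]), array([ 410., -411.,   50.]), array([ 535., -340.,    0.]), array([ 505., -363.,   50.])]
slip_cup wrist 0.88 [ 320. -138.] [ 387. -110.]
slip_cup scene 0.91 [ 329. -133.] [414. -25.]
wood_rib wrist 0.88 [ 506. -219.] [ 554. -117.]
wood_rib scene 0.85 [ 503. -220.] [ 553. -116.]
wood_rib scene 0.19 [553. 120.] [754. 307.]
tile_short wrist 0.9 [ 351. -371.] [ 384. -348.]
tile_short wrist 0.63 [ 386. -302.] [ 444. -216.]
tile_short scene 0.8 [ 292. -402.] [ 383. -323.]
tile_short scene 0.64 [ 385. -296.] [ 444. -215.]
```

The terracotta short tile is confirmed at (413, -257) mm, 78 x 47 mm, 97°. The purple one is about 110 mm away. Gripping it.

Request:
{"name": "carry_out", "arguments": {
  "moves": [
    [4.8, 0, -20, 0, 0, 0.027],
    [0, 0, -20, 0, 0, 0],
    [0, 0, -20, 0, 0, 0],
    [0, 0, -20, 0, 0, 0],
    [0, 0, -18, 0, 0, 0],
    [0, 0, -9, 0, 0, 0],
    [0, 0, -3, 0, 0, 0],
    [0, 0, 0, 0, 0, 0]
  ]
}}

```text
time_s: 38.6
eef_pos: [0.4158, -0.2778, -0.0286]
tcp_rot: [3.141, 0.0, 1.695]
contact_force: [0.2, 0.3, 0.6]
gripper_width: 0.0699
finger_force: 0.0
```

Request:
{"name": "carry_out", "arguments": {
  "moves": [
    [0, 0, 0, 0, 0, 0],
    [0, 0, 0, 0, 0, 0],
    [0, 0, 0, 0, 0, 0],
    [0, 0, 0, 0, 0, 0]
  ],
  "claw": -1,
  "grip_force": 25
}}

```text
time_s: 39.1
eef_pos: [0.4157, -0.2778, -0.0286]
tcp_rot: [3.141, 0.0, 1.695]
contact_force: [-1.3, 0.2, 4.2]
gripper_width: 0.0497
finger_force: 25.0
```

Request:
{"name": "carry_out", "arguments": {
  "moves": [
    [1.3, 2, 0, 0, 0, -0.1413],
    [1.3, 2, 0, 0, 0, -0.1413],
    [1.3, 2, 0, 0, 0, -0.1413],
    [1.3, 2, 0, 0, 0, -0.1413],
    [1.3, 2, 0, 0, 0, -0.1413],
    [1.3, 2, 0, 0, 0, -0.1413],
    [1.3, 2, 0, 0, 0, -0.1413],
    [1.3, 2, 0, 0, 0, -0.1413],
    [1.3, 2, 0, 0, 0, -0.1413],
    [1.3, 2, 0, 0, 0, -0.1413],
    [1.3, 2, 0, 0, 0, -0.1413],
    [1.3, 2, 0, 0, 0, -0.1413],
    [0, 0, 0, 0, 0, 0]
  ]
}}

```text
time_s: 40.72
eef_pos: [0.4315, -0.2539, -0.0286]
tcp_rot: [3.141, -0.001, 0.0]
contact_force: [0.2, 1.2, 4.2]
gripper_width: 0.0495
finger_force: 25.0
```

Run:
```python
from h import *
S=snap(); T=S[4]['eef_pos']*1000; print(T,S[4]['tcp_rot'],S[4]['gripper_width'],S[4]['time_s'],S[4]['contact_force'])
for t in tiles(S): print(t)
```

```text
[ 431.47584317 -253.85045663  -28.59227129] [ 3.14117861e+00 -6.43594786e-04  3.70667978e-04] 0.04950026034415863 40.725 [0.24188356 1.2483007  4.17071759]
(array([ 452.8, -253.9]), 78.4, 49.6, 0.2, array([255., 202.]))
```

Request:
{"name": "carry_out", "arguments": {
  "moves": [
    [0, 12, 0, 0, 0, 0],
    [0, 12, 0, 0, 0, 0],
    [0, 12, 0, 0, 0, 0],
    [0, 12, 0, 0, 0, 0],
    [0, 12, 0, 0, 0, 0],
    [0, 12, 0, 0, 0, 0],
    [0, 12, 0, 0, 0, 0],
    [0, 12, 0, 0, 0, 0],
    [0, 12, 0, 0, 0, 0],
    [0, 12, 0, 0, 0, 0],
    [0, 12, 0, 0, 0, 0],
    [0, 12, 0, 0, 0, 0],
    [0, 12, 0, 0, 0, 0],
    [0, 12, 0, 0, 0, 0],
    [0, 12, 0, 0, 0, 0],
    [0, 12, 0, 0, 0, 0],
    [0, 12, 0, 0, 0, 0],
    [0, 12, 0, 0, 0, 0]
  ]
}}

```text
time_s: 43.02
eef_pos: [0.4313, -0.0372, -0.0286]
tcp_rot: [3.141, -0.001, 0.002]
contact_force: [0.6, -3.5, 6.0]
gripper_width: 0.0497
finger_force: 25.0
```

Request:
{"name": "carry_out", "arguments": {
  "moves": [
    [9, 10, 0, 0, 0, 0.0308],
    [9, 10, 0, 0, 0, 0.0308],
    [9, 10, 0, 0, 0, 0.0308],
    [9, 10, 0, 0, 0, 0.0308],
    [9, 10, 0, 0, 0, 0.0308],
    [9, 10, 0, 0, 0, 0.0308],
    [9, 10, 0, 0, 0, 0.0308],
    [9, 10, 0, 0, 0, 0.0308],
    [9, 10, 0, 0, 0, 0.0308],
    [9, 12, 0, 0, 0, 0.0308],
    [0, 0, 0, 0, 0, 0]
  ]
}}

```text
time_s: 44.4
eef_pos: [0.5217, 0.0654, -0.0286]
tcp_rot: [3.142, -0.002, 0.31]
contact_force: [2.5, 1.9, 6.2]
gripper_width: 0.0494
finger_force: 25.0
```

```bash
cat > lane.py <<'E'
from h import *
S=snap(); T=S[4]['eef_pos']*1000; print(T,S[4]['tcp_rot'],S[4]['gripper_width'],S[4]['time_s'],S[4]['contact_force'])
x=np.array([.953,.303]); M=np.array([598.6,87.6]); y=np.array([-x[1],x[0]])
print('tcp rel',(T[:2]-M)@x,(T[:2]-M)@y)
for t in tiles(S): print(t,np.round([(t[0]-M)@x,(t[0]-M)@y],1))
hsv=cv2.cvtColor(S[0],cv2.COLOR_BGR2HSV); w=(hsv[...,0]>8)&(hsv[...,0]<22)&(hsv[...,1]>110)&(hsv[...,2]>90)
for r in (2,18):
    c=np.flatnonzero(np.diff(w[r].astype(int))); print(r,[round(float((w2w(S,(u,r),.011)[:2]*1000-M)@y),1) for u in c],round(float((w2w(S,(256,r),.011)[:2]*1000-M)@x),1))
E
python3 lane.py
```

```text
[521.72642356  65.38505422 -28.58690133] [ 3.14151828e+00 -1.53123082e-03  3.10410570e-01] 0.0493901264763671 44.4 [2.470208   1.93850647 6.20988036]
tcp rel -79.9916469158565 2.12185032744188
(array([542. ,  71.6]), 78.4, 49.6, 18.0, array([255., 202.])) [-58.8   1.9]
(array([600.6, 159.4]), 53.7, 47.3, -72.1, array([130.,  46.])) [23.7 67.8]
2 [127.0, 122.0, 113.6, 109.6, 95.7, 94.2, 87.3, 82.3, 70.9, 67.9, 61.5, 61.0, 56.5, 52.1, 43.6, 39.7, 26.3, -28.7, -42.1] 47.1
18 [126.5, 121.9, 112.9, 109.4, 95.8, 93.8, 87.3, 82.3, 75.7, 63.2, 56.7, 51.6, 44.6, 39.6, 26.5, -28.6, -42.2] 40.1
```

Request:
{"name": "carry_out", "arguments": {
  "moves": [
    [1, -3, 0, 0, 0, 0],
    [0, 0, 0, 0, 0, 0],
    [5.15, 1.64, 0, 0, 0, 0],
    [5.15, 1.64, 0, 0, 0, 0],
    [5.15, 1.64, 0, 0, 0, 0],
    [5.15, 1.64, 0, 0, 0, 0],
    [5.15, 1.64, 0, 0, 0, 0],
    [5.15, 1.64, 0, 0, 0, 0],
    [0, 0, 0, 0, 0, 0]
  ]
}}

```text
time_s: 45.58
eef_pos: [0.5525, 0.0713, -0.0286]
tcp_rot: [-3.141, 0.001, 0.309]
contact_force: [-2.9, 0.4, 9.4]
gripper_width: 0.0495
finger_force: 25.0
```

Request:
{"name": "carry_out", "arguments": {
  "moves": [
    [5.15, 1.64, 0, 0, 0, 0],
    [5.15, 1.64, 0, 0, 0, 0],
    [5.15, 1.64, 0, 0, 0, 0],
    [5.15, 1.64, 0, 0, 0, 0],
    [5.15, 1.64, 0, 0, 0, 0],
    [5.15, 1.64, 0, 0, 0, 0],
    [0, 0, 0, 0, 0, 0]
  ]
}}

```text
time_s: 46.45
eef_pos: [0.5835, 0.0812, -0.0286]
tcp_rot: [-3.141, 0.001, 0.309]
contact_force: [-1.4, -0.3, 9.4]
gripper_width: 0.0496
finger_force: 25.0
```

Request:
{"name": "carry_out", "arguments": {
  "moves": [
    [0, 0, 0, 0, 0, 0],
    [0, 0, 0, 0, 0, 0],
    [0, 0, 15, 0, 0, 0],
    [0, 0, 15, 0, 0, 0]
  ],
  "claw": 0.333
}}

```text
time_s: 46.95
eef_pos: [0.5841, 0.081, 0.0023]
tcp_rot: [3.142, -0.0, 0.308]
contact_force: [0.6, -0.2, -0.2]
gripper_width: 0.0618
finger_force: 0.0
```

Request:
{"name": "carry_out", "arguments": {
  "moves": [
    [-12, -4, 0, 0, 0, 0],
    [-12, -4, 0, 0, 0, 0],
    [-12, -4, 0, 0, 0, 0],
    [0, 0, 0, 0, 0, 0],
    [0, 0, -10, 0, 0, 0],
    [0, 0, -10, 0, 0, 0],
    [0, 0, -10, 0, 0, 0]
  ],
  "claw": -1
}}

```text
time_s: 47.82
eef_pos: [0.5479, 0.0691, -0.03]
tcp_rot: [-3.141, 0.001, 0.308]
contact_force: [-0.7, 0.5, -0.9]
gripper_width: 0.001
finger_force: 0.0
```

```bash
python3 lane.py
```

```text
[547.85272313  69.05841063 -29.97373479] [-3.14142534e+00  5.54582093e-04  3.07534685e-01] 0.001048378938594899 47.825 [-0.6560856   0.46631563 -0.85747236]
tcp rel -53.980256432187375 -2.2937097747956376
(array([603.5,  87.9]), 78.5, 54.0, 16.5, array([252., 134.])) [ 4.8 -1.2]
(array([613.5, 162.9]), 72.0, 53.5, 17.7, array([120.,  70.])) [37.  67.2]
2 [121.4, 115.0, 114.5, 114.1, 113.6, 113.1, 109.1, 94.9, 93.4, 87.0, 82.1, 56.6, 51.7, 43.3, 39.4, 26.2, -28.8, -42.0] 72.7
18 [121.5, 112.5, 109.0, 95.1, 93.6, 87.1, 81.7, 73.2, 65.3, 56.3, 51.3, 44.4, 43.9, 43.4, 39.4, 26.0, -28.6, -42.0] 65.7
```

Good. Push about 41 mm, then fine steps.

Request:
{"name": "carry_out", "arguments": {
  "moves": [
    [5.6, 1.9, 0, 0, 0, 0],
    [5.6, 1.9, 0, 0, 0, 0],
    [5.6, 1.9, 0, 0, 0, 0],
    [5.6, 1.9, 0, 0, 0, 0],
    [5.6, 1.9, 0, 0, 0, 0],
    [5.6, 1.9, 0, 0, 0, 0],
    [5.6, 1.9, 0, 0, 0, 0],
    [0, 0, 0, 0, 0, 0]
  ]
}}

```text
time_s: 48.88
eef_pos: [0.5876, 0.0824, -0.0289]
tcp_rot: [3.141, -0.001, 0.308]
contact_force: [0.1, 0.7, -0.7]
gripper_width: 0.0004
finger_force: 0.0
```

Request:
{"name": "carry_out", "arguments": {
  "moves": [
    [1, 0.3, 0, 0, 0, 0],
    [1, 0.3, 0, 0, 0, 0],
    [1, 0.3, 0, 0, 0, 0]
  ]
}}

```text
time_s: 49.25
eef_pos: [0.5898, 0.0831, -0.0289]
tcp_rot: [-3.141, 0.001, 0.307]
contact_force: [-5.2, -2.3, 3.3]
gripper_width: 0.0004
finger_force: 2.4
```

Request:
{"name": "carry_out", "arguments": {
  "moves": [
    [1, 0.3, 0, 0, 0, 0],
    [0, 0, 0, 0, 0, 0]
  ]
}}

```text
time_s: 49.5
eef_pos: [0.5898, 0.0832, -0.029]
tcp_rot: [-3.141, 0.003, 0.308]
contact_force: [-7.3, -2.8, 4.4]
gripper_width: 0.0005
finger_force: 3.7
```

Request:
{"name": "carry_out", "arguments": {
  "moves": [
    [1, 0.3, 0, 0, 0, 0],
    [-9, -3, 0, 0, 0, 0],
    [0, 0, 30, 0, 0, 0],
    [0, 0, 40, 0, 0, 0],
    [-5, 10, 40, 0, 0, 0],
    [-8, 20, 20, 0, 0, 0],
    [-10, 20, 20, 0, 0, 0],
    [-10, 15, 20, 0, 0, 0],
    [0, 0, 0, 0, 0, 0],
    [0, 0, 0, 0, 0, 0]
  ]
}}

```text
time_s: 50.75
eef_pos: [0.5499, 0.1456, 0.1404]
tcp_rot: [-3.142, 0.001, 0.308]
contact_force: [-0.3, -0.1, -0.6]
gripper_width: 0.0002
finger_force: 0.0
```

Run:
```python
from h import *
S=snap(); T=S[4]['eef_pos']*1000; print(T,S[4]['time_s'])
x=np.array([.953,.303]); y=np.array([-x[1],x[0]]); M=np.array([578.5,151])
for t in tiles(S): 
    a=(t[0]-M)@x; print(t,'rear',round(a-t[1]/2,1),'front',round(a+t[1]/2,1),'lat',round((t[0]-M)@y,1))
for l in ['slip_cup','small_cup','flared_pot','wood_rib']:
    for d in ctrl.spot_point('scene',l)[:1]: print(l,np.round(to_world('scene',d['uv'],0)[:2]*1000))
```

```text
[549.89458662 145.62626761 140.41336364] 50.75
(array([637.7,  97.9]), 78.3, 53.2, 17.9, array([320., 120.])) rear 1.2 front 79.5 lat -68.5
(array([626.1, 168.2]), 96.9, 48.4, 17.8, array([257., 109.])) rear 2.1 front 99.0 lat 2.0
(array([614.2, 238.3]), 117.4, 53.1, 18.2, array([193.,  99.])) rear 1.8 front 119.2 lat 72.4
slip_cup [ 347. -115.]
small_cup [375. 172.]
flared_pot [543. 459.]
wood_rib [ 540. -178.]
```

Run:
```python
from h import *
a=cv2.imread('pics/scene0.png').astype(int); b=ctrl.get_image('scene').astype(int)
for n,(u,v) in dict(slip=(257,229),rib=(312,228),cup=(220,176),pot=(228,120)).items():
    A=a[v-22:v+22,u-22:u+22].astype(np.uint8); B=b[v-22:v+22,u-22:u+22].astype(np.uint8)
    s,r=cv2.phaseCorrelate(cv2.cvtColor(A,6).astype(float),cv2.cvtColor(B,6).astype(float),cv2.createHanningWindow((44,44),cv2.CV_64F)); print(n,np.round(s,2),round(r,2))
```

```text
slip [ 0.42 -0.07] 0.71
rib [0.34 0.5 ] 0.96
cup [ 0.47 -0.17] 0.78
pot [0.49 0.49] 1.0
```

All bystanders show the same sub-pixel offset as the pot, which was never approached, so nothing moved.

```bash
python3 -c "
from bench import ctrl
print(ctrl.job_done())"
```

```text
the job is handed in; nothing more can be done
None
```

I slid each of the three terracotta tiles, without lifting it, into its matching lane; by my measurements each is up against its stop and flush with the rail fronts to within about 1–2 mm, the surrounding items have not moved, and the job is handed in at about 51 s.

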